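# Test the latching keys and cap the seized one

## Robot

A 6-joint arm with a two-finger parallel gripper is mounted at the origin on a cart in front of the work surface, level with it; the furniture and walls round the work are solid. World frame = base frame: x ahead of the robot, y to its left, z up, the work surface at z = 0. Lengths are in m, angles in rad, forces in N, time in s.
With the tool pointing down it reaches from about 0.25 to 0.725 m from the base axis. Payload 4 kg.
Tool frame: the origin (TCP) lies at the very end of the fingers, on their centre line; the grasp point (between the pads) lies 19 mm behind it; z points along the fingers, y is the line along which they close (so a half turn about z gives the same grasp; the last joint's range is limited). The gripper opens to 85 mm and grips with 20 to 120 N. Pads are 22 mm wide; open, the fingers measure 114 mm over their backs; the gripper's body (76 mm by 85 mm) begins 54 mm behind the grasp point. The pads swing forward as they close: fully open they stand 13 mm farther back than shut.
Start: joints at [0, 0.241, 0.005, 1.335, 0, 1.571], TCP at [0.5, -0, 0.231] pointing down, gripper open.
Joint ranges: [-2.72, 2.72], [-1.05, 1.87], [-1.09, 1.28], [-1.99, 2.15], [-1.42, 1.44], [-3.14, 3.14]. Speed limits (rad/s): [2.79, 2.79, 3.14, 3.14, 3.14, 3.14].

## Interface

Orientations are given as a unit quaternion [x, y, z, w].
In Python, from workcell import bot, vision, workorder gives the robot as it stands.
- The arm moves only by the shell command python3 -m creep 'ROWS' [OPENING]. ROWS is JSON, a list of rows, each a list of 2 entries, a list of its own where there are three numbers: the shift along the tool's x, y, z in mm, then the turn, a rotation vector about the tool's x, y, z in rad. In form: [[[dx, dy, dz], [wx, wy, wz]], ...]. A call has 1 to 12 rows; each row shifts and turns the commanded pose from where the row before left it, along the tool's axes as they then stand; what a row does not reach is not made up. A row lasts 1/8 s, in which the tool goes at most 62.5 mm and 10.7 degrees, less where a joint would pass 70% of its speed; a pose out of reach is approached as far as the arm can. A call is refused whole if a number of a shift passes 62.5 or a number of a turn 0.188, either way. A call with a gripper value outside its range is refused whole. OPENING is the finger opening in mm, from 0 to 85.4, set as the call begins (- or left out, the last holds). The fingers move at their own pace and stop on an object; the grip force is fixed at half the most. Time passes only in rows, so rows that do not move let the fingers close. It gives the time, the measured TCP pose, the force, the opening and the grip force at its end, in the units of the state.
- bot.get_obs(): the state, without advancing time (a new reading comes with each control period).
- vision.camera(name): name is "scene" or "side" or "wrist"; returns a dict with "image" (384x512x3 uint8, blue, green, red), "z_map" (384x512 float32, m along the optical axis (not along the pixel's ray), 0 where there is no reading), "K" (3x3 intrinsics, pixels), "k1" (the pictures are not rectified: a ray, as slopes to the right and down, at radius r is drawn at 1 + k1 r^2 times it, then the intrinsics apply), "rvec" (rotation vector, rad) and "tvec" (3), from world to camera coordinates, as OpenCV has them; the wrist camera has in their place "tool_from_camera" (4x4, takes a point from camera to tool coordinates, whose origin is the TCP and whose axes are the flange's). Camera axes: x right, y down, z forward; pixel columns grow to the right and rows downward; lengths in m; the calibration is good to about 2 mm. A picture is of the moment at which its call begins: read the wrist's pose just before it.
- workorder.job_done(): hands the job in; it is judged then, once.
Trained networks look in a picture, given as the dict that the camera call returned (one of the last four; its "shot" number tells which), for a name from the list of things; names that differ only in an ending like _2 or _b are one class to them, and where a whole thing is asked for, a point or a joint stands for the part that bears it (a point fixed in the world has none). Each returns a list of dicts, best first, with "score" (0 to 1); they miss things now and then, are a little off and sometimes report something else, mostly with a low value. They report only what shows in the picture. A call takes as long as a camera call.
- vision.spot_in(picture, query): "position" ([column, row] in pixels, amid what is visible of it).
- vision.place_of(picture, query): "position" ([column, row] in pixels: a listed point, or the origin of a listed thing).
The state is a dict: "clock": time; "joint_pos": joint angles; "joint_vel": joint speeds; "tau": joint torques, N m; "eef_pos": TCP position; "tool_rot": TCP orientation; "ft_force": force on the tool from outside, world axes, zero at the start; "ft_torque": the same for the moment, N m; "grip_width": finger opening in m; "grasp_force": force on a finger pad.
Only numpy, scipy, OpenCV 4.12 (cv2) and the standard library are available. Lean on these libraries where they do the work, as an engineer would, in place of code of your own. Each camera call takes 0.05 s, during which the arm holds its last target. There are 200 camera calls.

## Task

One of the three push keys on the railway's switch box has seized; they all look alike, so find it by feel, pushing no key harder than about 15 N. Press each of the two good keys until it clicks and stays in, leave the seized one up, and stand the square lock-out cap over it, flat on the box. Leave the tape measure, the paint pots and the drill battery where they are.

Things in the scene. Friction and masses are not known exactly. Their poses are not given: they have to be found in the camera images.
- switch_box: grey switch box of the model railway, fixed to the table, 100 (x) x 320 (y) x 45 mm high; origin at the centre of its underside, flat top 45 mm above it. Three white round push keys, all alike, stand in a row along its y axis at y = +100 mm (key_one), 0 (key_two) and -100 mm (key_three). One is seized, a different one each time
- key_one (a joint): travel of this key in m: 0 up, 0.014 fully in. A good key needs at most 5 to 6 N, reached about 4 mm down; past about 10 mm it clicks, snaps by itself to 14 mm and stays in for good; let go earlier it springs back up. The seized key moves about 1 mm freely, then stiffens by about 12 N per mm, so it gives only 2 to 3 mm at 15 N, never clicks, and springs back
- key_two (a joint): travel of this key in m: 0 up, 0.014 fully in; it behaves as told for key_one
- key_three (a joint): travel of this key in m: 0 up, 0.014 fully in; it behaves as told for key_one
- key_one_top (a point): centre of the top face of this key, a disc 40 mm across; 24 mm above the flat top of the box when up, 10 mm when clicked in
- key_two_top (a point): centre of the top face of this key, a disc 40 mm across; 24 mm above the flat top of the box when up, 10 mm when clicked in
- key_three_top (a point): centre of the top face of this key, a disc 40 mm across; 24 mm above the flat top of the box when up, 10 mm when clicked in
- cap_grip (a point): centre of the bar grip of the cap, 53 mm above the cap's lower rim: the bar is 60 mm long (x), 14 mm thick (y: close the fingers along y) and 32 mm high (z up), and rises from the cap's flat top, which is 38 mm above the rim. With the cap in place this point is 98 mm above the underside of the box
- cap: grey square lock-out cap, loose, 66x66 mm, 69 mm high with its grip, open below, 80 to 170 g, standing on the table to the right of the switch box. Origin at the centre of its lower rim, z up. Inside 58x58 mm and 34 mm high: it goes over a key that is up without touching it, its rim on the flat top of the box
- tape_measure: black pocket tape measure with a yellow button, 58x73x34 mm, loose, behind the switch box; a bystander; origin at the centre of its underside
- paint_pot_green: small paint pot with white lid, green, 35 mm across, 36 mm high, loose, beyond the cap; a bystander; origin at the centre of its underside
- paint_pot_cream: small paint pot with white lid, cream, 35 mm across, 36 mm high, loose, beyond the cap; a bystander; origin at the centre of its underside
- drill_battery: black drill battery, 60x88x50 mm, loose, to the right of the cap; a bystander; origin at the centre of its underside

How it is judged:
At the end, for the whole second after the job is handed in: Two keys are latched in (travel over 12 mm), the third is up (travel under 4 mm), and the cap stands over that third key: its centre within 14 mm of the key's centre, its rim on the top of the box (height right to 4 mm), upright to 0.06 rad and at rest (((value of joint key_one below 0.004 m and value of joint each of key_two, key_three above 0.012 m and horizontal distance between cap_grip and key_one_top below 0.014 m) or (value of joint each of key_one, key_three above 0.012 m and value of joint key_two below 0.004 m and horizontal distance between cap_grip and key_two_top below 0.014 m) or (value of joint each of key_one, key_two above 0.012 m and value of joint key_three below 0.004 m and horizontal distance between cap_grip and key_three_top below 0.014 m)) and z of cap_grip in the frame of switch_box between 0.094 and 0.102 m and angle between cap_grip's own z axis and vertical below 0.06 rad and linear speed of cap below 0.01 m/s); the robot touches nothing.
It fails at once if a key is pushed with more than 20 N (contact force between any of key_one, key_two, key_three and the fingers above 20 N or contact force between any of key_one, key_two, key_three and the arm above 20 N or contact force between any of key_one, key_two, key_three and cap above 20 N).
It fails at once if the tape measure, a paint pot or the drill battery is shifted by more than 40 mm (distance of any of tape_measure, paint_pot_green, paint_pot_cream, drill_battery from where it was at the start of the episode above 0.04 m).
It also fails if it takes over 61 s, if anything falls off the work surface, if the arm or the gripper's body presses on something with over 40 N, if the wrist force passes 120 N, or if a joint passes its speed limit or range.

## Working session

There is one attempt and no reset: what is moved stays moved. The work goes in short steps, Python scripts to look and compute and a shell command to move; the robot and the scene stay as the last step left them, time stands still between calls to the robot, and variables do not carry over. Pictures are saved under pics/ and viewed, at most 10 in all, crops included, and the job is handed in when it is done.

```bash
mkdir -p pics
cat > h.py <<'E'
import numpy as np, cv2
from scipy.spatial.transform import Rotation as R
from workcell import bot, vision, workorder
def pose(c,o=None):
    if 'rvec' in c:
        M=cv2.Rodrigues(np.array(c['rvec'],float))[0]; t=np.array(c['tvec'],float).ravel()
        return M.T, -M.T@t
    T=np.array(c['tool_from_camera']); Q=R.from_quat(o['tool_rot']).as_matrix()
    return Q@T[:3,:3], Q@T[:3,3]+np.array(o['eef_pos'])
def ray(c,px,o=None):
    K=np.array(c['K'],float); k=float(c['k1'])
    d=cv2.undistortPoints(np.array([[px]],float),K,np.array([k,0,0,0.]))[0,0]
    A,p=pose(c,o); return p, A@np.array([d[0],d[1],1.])
def atz(c,px,z,o=None):
    p,d=ray(c,px,o); return p+d*(z-p[2])/d[2]
def depth(c,px,o=None):
    p,d=ray(c,px,o); z=c['z_map'][int(round(px[1])),int(round(px[0]))]; return p+d*z
def tri(rs):
    A=0;b=0
    for p,d in rs:
        d=d/np.linalg.norm(d);P=np.eye(3)-np.outer(d,d);A=A+P;b=b+P@p
    return np.linalg.solve(A,b)
E
cat > look.py <<'E'
from h import *
np.set_printoptions(precision=4,suppress=True)
o=bot.get_obs(); print(o['clock'],o['eef_pos'],o['tool_rot'],o['ft_force'],o['grip_width'])
rs={}
ims=[]
for n in ['scene','side','wrist']:
    c=vision.camera(n); im=c['image'].copy(); 
    for q in ['key_one_top','key_two_top','key_three_top','cap_grip','cap','switch_box']:
        for r in vision.place_of(c,q)[:3]:
            if r['score']<.3: continue
            px=r['position']; print(n,q,np.round(px,1),round(r['score'],2),depth(c,px,o))
            cv2.circle(im,tuple(int(v) for v in px),3,(0,0,255),-1)
            rs.setdefault(q,[]).append(ray(c,px,o))
    ims.append(im)
for q in rs:
    if len(rs[q])>1: print(q,len(rs[q]),tri(rs[q]))
cv2.imwrite('pics/a.png',cv2.resize(np.vstack([np.hstack(ims[:2]),np.hstack([ims[2],ims[2]*0])]),(800,600)))
E
python3 look.py
```

```text
0.0 [ 0.4994 -0.      0.2304] [ 0.7071  0.7071 -0.0007 -0.0007] [ 0.3451 -0.2408  0.4261] 0.08516902957367407
scene key_one_top [301.5 291.5] 0.73 [ 0.5212 -0.5293  0.0307]
scene key_one_top [203.9 154.2] 0.55 [0.6603 0.3837 0.001 ]
scene key_two_top [208.3 169.7] 0.44 [0.5617 0.0854 0.0672]
scene key_three_top [216.8 177.8] 0.4 [0.5787 0.0535 0.0452]
scene key_three_top [301.4 294.2] 0.37 [ 0.5191 -0.5323  0.0265]
scene cap_grip [226.6 223.5] 0.97 [ 0.471  -0.2592  0.0681]
scene cap [224.6 238.7] 0.73 [ 0.4548 -0.2787  0.0372]
scene switch_box [210.7 184.8] 0.97 [ 0.527  -0.0176  0.0622]
side key_one_top [288.9 240.9] 0.68 [ 0.7141 -0.3441  0.0035]
side key_one_top [244.8 151.7] 0.47 [0.5932 0.1785 0.0687]
side key_two_top [235.9 157.1] 0.49 [0.5575 0.1855 0.0449]
side key_two_top [237.3 179.6] 0.47 [ 0.569  -0.0308  0.0465]
side key_three_top [228.8 172.1] 0.65 [ 0.541  -0.0177  0.0694]
side cap_grip [198.3 214.3] 0.71 [ 0.4667 -0.2684  0.051 ]
side cap [200.9 226.2] 0.62 [ 0.4741 -0.2899  0.025 ]
side switch_box [235.8 178.1] 0.63 [ 0.5638 -0.0227  0.0486]
wrist key_two_top [328.   89.8] 0.68 [0.5654 0.0882 0.0673]
wrist key_three_top [305.5 185.9] 0.63 [ 0.5482 -0.007   0.0673]
wrist cap [240.8 333. ] 0.84 [ 0.4751 -0.2223  0.0373]
wrist switch_box [315.   92.4] 0.66 [0.5531 0.0858 0.0669]
wrist switch_box [466.9 174.5] 0.33 [ 0.7431 -0.003   0.0299]
key_one_top 4 [ 0.5268 -0.5405  0.2448]
key_two_top 4 [0.5651 0.0867 0.0485]
key_three_top 4 [ 0.564  -0.1597  0.0205]
cap_grip 2 [ 0.4688 -0.2647  0.0601]
cap 3 [ 0.4699 -0.2487  0.0068]
switch_box 4 [0.5846 0.0434 0.0608]
```

View pics/a.png

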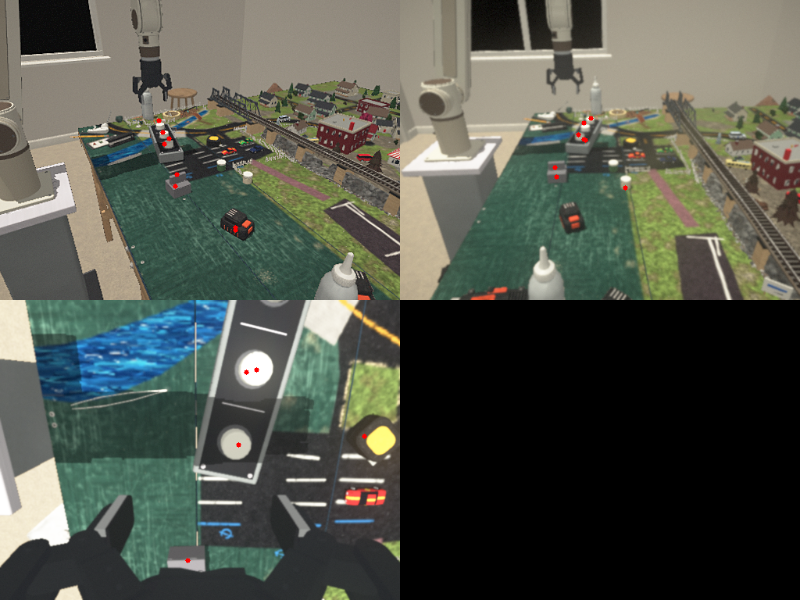

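The wrist panel shows two keys, at wrist pixels of about (324,88) and (302,184). The third is cut off at the top, and the cap is hidden under the gripper. The networks mixed up the key names, so I'll fit the key discs myself from depth.

```bash
cat > discs.py <<'E'
from h import *
np.set_printoptions(precision=4,suppress=True)
def cloud(c,o):
    z=c['z_map']; v,u=np.nonzero(z>0)
    K=np.array(c['K'],float)
    d=cv2.undistortPoints(np.stack([u,v],1).astype(float)[:,None],K,np.array([float(c['k1']),0,0,0.]))[:,0]
    A,p=pose(c,o); P=(np.c_[d,np.ones(len(d))]*z[v,u][:,None])@A.T+p
    return u,v,P
def blobs(c,o,zlo,zhi,x=(.3,.75),minpix=60):
    u,v,P=cloud(c,o); m=(P[:,2]>zlo)&(P[:,2]<zhi)&(P[:,0]>x[0])&(P[:,0]<x[1])
    M=np.zeros(c['z_map'].shape,np.uint8); M[v[m],u[m]]=1
    n,L,st,ce=cv2.connectedComponentsWithStats(M); l=L[v,u]
    for i in range(1,n):
        if st[i,4]<minpix: continue
        Q=P[(l==i)]; r=cv2.minAreaRect(Q[:,:2].astype(np.float32)*1000)
        print('px',ce[i],'n',st[i,4],'ctr',np.array(r[0])/1000,'size',r[1],'ang',r[2],'z',np.median(Q[:,2]))
if __name__=='__main__':
    o=bot.get_obs(); c=vision.camera('wrist'); print(o['clock'],o['eef_pos'],o['tool_rot'])
    print('keys');blobs(c,o,.058,.078)
    print('box');blobs(c,o,.040,.050)
    print('cap');blobs(c,o,.030,.040)
    for n in ['scene']:
        c=vision.camera(n); print(n); blobs(c,None,.058,.078,minpix=15)
E
python3 discs.py
```

```text
1.05 [ 0.5    -0.      0.2313] [ 0.7071  0.7071  0.     -0.    ]
keys
px [327.6375  87.7581] n 1418 ctr [0.5669 0.0896] size (39.251346588134766, 38.32360076904297) ang 0.27140313386917114 z 0.06815273336497465
px [301.8506 185.0756] n 1111 ctr [ 0.5463 -0.0073] size (38.419036865234375, 39.24351501464844) ang 46.8831672668457 z 0.06829668347170048
box
px [318.0383 107.2632] n 19096 ctr [0.5604 0.0583] size (253.59271240234375, 100.45460510253906) ang 77.88591003417969 z 0.04461575952070712
cap
px [466.1046 177.5392] n 306 ctr [ 0.7416 -0.0065] size (16.65877342224121, 43.30059051513672) ang 0.0348641499876976 z 0.03136992181761708
px [239.9868 336.5119] n 756 ctr [ 0.472  -0.2341] size (66.17498016357422, 27.7075252532959) ang 1.0651286840438843 z 0.03726713374089477
scene
px [103.6923  78.8803] n 117 ctr [0.5242 1.9774] size (442.66064453125, 48.92801284790039) ang 0.7929021716117859 z 0.07153007671134737
px [188.0303 137.7879] n 66 ctr [0.6133 0.4398] size (36.685760498046875, 61.36433029174805) ang 66.60325622558594 z 0.06780561413272945
px [205.1207 159.8621] n 58 ctr [0.588 0.182] size (41.17427062988281, 38.0373420715332) ang 48.609107971191406 z 0.06609730566522443
px [209.8852 170.2623] n 61 ctr [0.5655 0.0846] size (35.40226745605469, 36.48387145996094) ang 20.714778900146484 z 0.06703218877511341
px [215.3974 182.4231] n 78 ctr [ 0.5446 -0.0121] size (36.263336181640625, 37.72452926635742) ang 5.347509860992432 z 0.06692225122999179
px [226.7521 224.7438] n 121 ctr [ 0.4716 -0.2598] size (57.33142852783203, 16.86559295654297) ang 6.058189392089844 z 0.06614427212754825
```

```bash
python3 -m creep '[[[-3,16,30],[0,0,0]],[[-3,16,45],[0,0,0]],[[-1.5,14,45],[0,0,0]],[[0,0,30],[0,0,0]],[[0,0,0],[0,0,0]],[[0,0,0],[0,0,0]]]' 0
```

```text
clock: 1.9
eef_pos: [0.5468, -0.0075, 0.0825]
tool_rot: [0.707, 0.707, 0.001, 0.001]
ft_force: [-0.9, -0.1, -0.3]
grip_width: 0.0
grasp_force: 0.0
```

```bash
python3 -m creep '[[[0,0,4],[0,0,0]],[[0,0,4],[0,0,0]],[[0,0,3],[0,0,0]],[[0,0,0],[0,0,0]]]'; python3 -m creep '[[[0,0,1],[0,0,0]],[[0,0,0],[0,0,0]]]'
```

```text
clock: 2.4
eef_pos: [0.5457, -0.0075, 0.0701]
tool_rot: [0.707, 0.707, -0.0, -0.0]
ft_force: [-0.1, 0.6, 0.9]
grip_width: -0.0002
grasp_force: 0.0
clock: 2.65
eef_pos: [0.546, -0.0075, 0.0693]
tool_rot: [0.707, 0.707, -0.0, -0.0]
ft_force: [0.3, 0.9, 0.1]
grip_width: -0.0
grasp_force: 0.0
```

```bash
for i in 1 2; do python3 -m creep '[[[0,0,1],[0,0,0]],[[0,0,0],[0,0,0]]]' | grep -E 'eef|ft_f'; done
```

```text
eef_pos: [0.5461, -0.0075, 0.0684]
ft_force: [0.1, 1.2, 0.5]
eef_pos: [0.5462, -0.0075, 0.0675]
ft_force: [-0.8, -0.5, 2.7]
```

```bash
python3 -m creep '[[[0,0,0.5],[0,0,0]],[[0,0,0],[0,0,0]]]' | grep -E 'eef|ft_f';python3 -m creep '[[[0,0,0.5],[0,0,0]],[[0,0,0],[0,0,0]]]' | grep -E 'eef|ft_f'
```

```text
eef_pos: [0.5462, -0.0075, 0.0671]
ft_force: [-1.2, -0.1, 3.9]
eef_pos: [0.5462, -0.0075, 0.0665]
ft_force: [-0.8, -0.2, 4.5]
```

```bash
python3 -m creep '[[[0,0,0.6],[0,0,0]],[[0,0,0],[0,0,0]]]' | grep -E 'eef|ft_f';python3 -m creep '[[[0,0,0.4],[0,0,0]],[[0,0,0],[0,0,0]]]' | grep -E 'eef|ft_f'
```

```text
eef_pos: [0.5462, -0.0075, 0.0659]
ft_force: [-0.8, 0.3, 5.3]
eef_pos: [0.5462, -0.0075, 0.0655]
ft_force: [-0.2, -0.4, 5.3]
```

Key three is good. The force levels off at about 5 N, so I'll push it to the click.

```bash
python3 -m creep '[[[0,0,2],[0,0,0]],[[0,0,2],[0,0,0]],[[0,0,2],[0,0,0]],[[0,0,1],[0,0,0]],[[0,0,0],[0,0,0]]]' | grep -E 'eef|ft_f';python3 -m creep '[[[0,0,1.5],[0,0,0]],[[0,0,0],[0,0,0]],[[0,0,0],[0,0,0]]]' | grep -E 'clock|eef|ft_f'
```

```text
eef_pos: [0.5453, -0.0075, 0.0575]
ft_force: [-0.6, -0.1, 1.0]
clock: 5.15
eef_pos: [0.546, -0.0075, 0.0568]
ft_force: [0.0, 0.2, 0.3]
```

It clicked: the force dropped to zero at 12 mm. Now key two.

```bash
python3 -m creep '[[[0,0,-24],[0,0,0]],[[32,7,0],[0,0,0]],[[35,7,0],[0,0,0]],[[30,7,0],[0,0,0]],[[0,0,4],[0,0,0]],[[0,0,4],[0,0,0]],[[0,0,2.5],[0,0,0]],[[0,0,0],[0,0,0]]]' | grep -E 'eef|ft_f';python3 -m creep '[[[0,0,1],[0,0,0]],[[0,0,0],[0,0,0]]]' | grep -E 'eef|ft_f';python3 -m creep '[[[0,0,1],[0,0,0]],[[0,0,0],[0,0,0]]]' | grep -E 'clock|eef|ft_f'
```

```text
eef_pos: [0.5666, 0.0885, 0.0699]
ft_force: [-0.3, 0.1, -0.4]
eef_pos: [0.567, 0.0892, 0.0694]
ft_force: [-0.2, 0.4, 0.2]
clock: 6.65
eef_pos: [0.5672, 0.0894, 0.0684]
ft_force: [0.4, -0.1, 0.1]
```

```bash
python3 -m creep '[[[0,0,1],[0,0,0]],[[0,0,0],[0,0,0]]]' | grep -E 'eef|ft_f';python3 -m creep '[[[0,0,0.5],[0,0,0]],[[0,0,0],[0,0,0]]]' | grep -E 'clock|eef|ft_f'
```

```text
eef_pos: [0.5672, 0.0894, 0.0676]
ft_force: [0.1, -1.3, 1.8]
clock: 7.15
eef_pos: [0.5672, 0.0894, 0.0673]
ft_force: [-1.0, -1.4, 5.4]
```

```bash
python3 -m creep '[[[0,0,0.4],[0,0,0]],[[0,0,0],[0,0,0]]]' | grep -E 'eef|ft_f'
```

```text
eef_pos: [0.5673, 0.0894, 0.0671]
ft_force: [-0.3, -1.5, 6.3]
```

```bash
python3 -m creep '[[[0,0,0.5],[0,0,0]],[[0,0,0],[0,0,0]]]' | grep -E 'clock|eef|ft_f'
```

```text
clock: 7.65
eef_pos: [0.5673, 0.0894, 0.0669]
ft_force: [-2.5, -1.8, 8.3]
```

Key two passes 8 N at under 2 mm and is still stiffening, so it's the seized one. Now key one.

```bash
python3 -m creep '[[[0,0,-14],[0,0,0]],[[32,7,0],[0,0,0]],[[35,7,0],[0,0,0]],[[30,7,0],[0,0,0]],[[0,0,4],[0,0,0]],[[0,0,4],[0,0,0]],[[0,0,3],[0,0,0]],[[0,0,0],[0,0,0]]]' | grep -E 'eef|ft_f';python3 -m creep '[[[0,0,1],[0,0,0]],[[0,0,0],[0,0,0]]]' | grep -E 'eef|ft_f'
```

```text
eef_pos: [0.5876, 0.1855, 0.0687]
ft_force: [-1.0, -0.4, 0.5]
eef_pos: [0.5881, 0.186, 0.0681]
ft_force: [-0.0, -0.9, 1.0]
```

```bash
python3 -m creep '[[[0,0,0.7],[0,0,0]],[[0,0,0],[0,0,0]]]' | grep -E 'eef|ft_f';python3 -m creep '[[[0,0,0.6],[0,0,0]],[[0,0,0],[0,0,0]]]' | grep -E 'clock|eef|ft_f'
```

```text
eef_pos: [0.5882, 0.1862, 0.0675]
ft_force: [-0.6, -1.2, 1.9]
clock: 9.4
eef_pos: [0.5882, 0.1862, 0.0668]
ft_force: [-0.6, -2.6, 3.3]
```

```bash
python3 -m creep '[[[0,0,0.6],[0,0,0]],[[0,0,0],[0,0,0]]]' | grep -E 'eef|ft_f';python3 -m creep '[[[0,0,0.6],[0,0,0]],[[0,0,0],[0,0,0]]]' | grep -E 'clock|eef|ft_f'
```

```text
eef_pos: [0.5882, 0.1863, 0.0662]
ft_force: [0.4, -3.0, 4.7]
clock: 9.9
eef_pos: [0.5882, 0.1863, 0.0656]
ft_force: [-0.4, -3.9, 5.4]
```

```bash
python3 -m creep '[[[0,0,2],[0,0,0]],[[0,0,2],[0,0,0]],[[0,0,2],[0,0,0]],[[0,0,1],[0,0,0]],[[0,0,0],[0,0,0]]]' | grep -E 'eef|ft_f';python3 -m creep '[[[0,0,1.5],[0,0,0]],[[0,0,0],[0,0,0]],[[0,0,0],[0,0,0]]]' | grep -E 'clock|eef|ft_f'
```

```text
eef_pos: [0.5874, 0.1869, 0.0576]
ft_force: [-0.1, -0.8, -0.2]
clock: 10.9
eef_pos: [0.588, 0.1866, 0.0569]
ft_force: [0.3, 0.3, -0.2]
```

Both good keys are in. Next I'll lift and look at the cap.

```bash
python3 -m creep '[[[0,0,-50],[0,0,0]],[[-35,-10,-50],[0,0,0]],[[-45,-15,-40],[0,0,0]],[[-45,-15,-34],[0,0,0]],[[-45,-15,0],[0,0,0]],[[-45,-15,0],[0,0,0]],[[-45,-15,0],[0,0,0]],[[-45,-15,0],[0,0,0]],[[-45,-15,0],[0,0,0]],[[-37,-3,0],[0,0,0.15]],[[0,0,0],[0,0,0.15]],[[0,0,0],[0,0,0]]]' 60
cat > cap.py <<'E'
from discs import *
o=bot.get_obs(); c=vision.camera('wrist'); print(o['clock'],o['eef_pos'],o['joint_pos'],R.from_quat(o['tool_rot']).as_matrix())
rs=[]
for q in ['cap_grip','cap']:
    for r in vision.place_of(c,q)[:1]: print(q,r['position'],r['score'],depth(c,r['position'],o))
print('bar');blobs(c,o,.058,.078,minpix=100)
print('captop');blobs(c,o,.030,.0395,minpix=200)
s=vision.camera('scene'); print('keys scene'); blobs(s,None,.050,.078,minpix=15)
cv2.imwrite('pics/cap%d.png'%(o['clock']*10),c['image'])
E
python3 cap.py; ls pics
```

```text
clock: 12.4
eef_pos: [0.4698, -0.201, 0.231]
tool_rot: [0.805, 0.594, 0.0, 0.0]
ft_force: [0.7, -0.7, -0.6]
grip_width: 0.0599
grasp_force: 0.0
12.4 [ 0.4698 -0.201   0.231 ] [-0.4044  0.2624  0.033   1.3412  0.0001  1.4658] [[ 0.295   0.9555  0.0002]
 [ 0.9555 -0.295   0.    ]
 [ 0.0001  0.0002 -1.    ]]
cap_grip [275.3, 218.4] 0.78 [ 0.4741 -0.2487  0.066 ]
cap [273.9, 203.3] 0.87 [ 0.4762 -0.2408  0.0387]
bar
px [275.6915 222.7647] n 765 ctr [ 0.4728 -0.2546] size (59.93815994262695, 13.959962844848633) ang 2.7513387203216553 z 0.0680891981566813
captop
px [278.1171  29.4195] n 205 ctr [ 0.5324 -0.0661] size (1.5827512741088867, 95.63671112060547) ang 77.71737670898438 z 0.03463273910649334
px [442.7587 123.5718] n 829 ctr [ 0.6801 -0.2085] size (34.01163101196289, 34.3922119140625) ang 25.032527923583984 z 0.035623347141049644
px [273.5479 209.2597] n 1898 ctr [ 0.4728 -0.2553] size (66.03581237792969, 66.61978149414062) ang 2.4735774993896484 z 0.03755286322392576
px [483.6196 211.9417] n 652 ctr [ 0.7164 -0.328 ] size (33.36296844482422, 34.48379898071289) ang 66.9036865234375 
[... 590 characters left out ...]
68 185.5254] n 59 ctr [ 0.5459 -0.0112] size (37.85593032836914, 36.960853576660156) ang 58.646766662597656 z 0.053157182359707233
px [226.875 226.017] n 176 ctr [ 0.4717 -0.2581] size (58.06564712524414, 16.800195693969727) ang 4.948253631591797 z 0.06339069514018053
px [462.2353 354.5882] n 17 ctr [ 0.6572 -0.7992] size (8.11025619506836, 15.291478157043457) ang 71.62245178222656 z 0.05047121533694521
px [458.5882 360.4706] n 17 ctr [ 0.6426 -0.8042] size (5.290616035461426, 14.684100151062012) ang 84.56240844726562 z 0.05042954811328748
px [466.5581 364.6977] n 43 ctr [ 0.6469 -0.8154] size (25.253618240356445, 12.1338472366333) ang 7.283236503601074 z 0.05056203393380598
a.png
cap124.png
```

Key one and key three read low (53 mm) and key two is up. The bar is at (0.473,-0.255), 68 mm high, yaw 2.6°. I'll turn the tool and move above it.

```bash
python3 -m creep '[[[0,0,0],[0,0,0.175]],[[0,0,0],[0,0,0.175]],[[0,0,0],[0,0,0.175]],[[0,0,0],[0,0,0.175]],[[0,0,0],[0,0,0.175]],[[0,0,0],[0,0,0.175]],[[0,0,0],[0,0,0.175]],[[0,18,20],[0,0,0]],[[0,18,20],[0,0,0]],[[0.5,17.5,20],[0,0,0]],[[0,0,0],[0,0,0]],[[0,0,0],[0,0,0]]]' 60; python3 cap.py | head -12
```

```text
clock: 14.1
eef_pos: [0.4733, -0.2533, 0.1716]
tool_rot: [1.0, 0.023, 0.0, -0.0]
ft_force: [-0.1, 0.0, -0.4]
grip_width: 0.0603
grasp_force: 0.0
14.1 [ 0.4733 -0.2533  0.1716] [-0.4916  0.345  -0.0098  1.2156  0.0004  2.603 ] [[ 0.9989  0.0469  0.0005]
 [ 0.0469 -0.9989  0.0001]
 [ 0.0005 -0.0001 -1.    ]]
cap_grip [261.2, 190.6] 0.97 [ 0.4781 -0.2549  0.0688]
cap [263.8, 177.6] 0.89 [ 0.4895 -0.2565  0.069 ]
bar
px [261.2459 193.0311] n 1094 ctr [ 0.4734 -0.2551] size (58.87041473388672, 13.663080215454102) ang 3.384671688079834 z 0.0681802841835581
captop
px [ 54.6032 107.2632] n 756 ctr [ 0.534  -0.0661] size (5.519315719604492, 99.05777740478516) ang 79.36080932617188 z 0.03472269939648956
px [498.5736 133.139 ] n 971 ctr [ 0.5319 -0.4757] size (55.848018646240234, 21.101346969604492) ang 15.67469596862793 z 0.032925653371129904
px [260.9164 183.8123] n 3590 ctr [ 0.4727 -0.2552] size (66.52661895751953, 66.168212890625) ang 2.732318878173828 z 0.03750451876336727
keys scene
```

```bash
python3 -m creep '[[[0,1.5,25],[0,0,0]],[[0,0,30],[0,0,0]],[[0,0,30],[0,0,0]],[[0,0,20],[0,0,0]],[[0,0,15],[0,0,0]],[[0,0,7],[0,0,0]],[[0,0,0],[0,0,0]]]'; python3 -m creep '[[[0,0,0],[0,0,0]],[[0,0,0],[0,0,0]],[[0,0,0],[0,0,0]],[[0,0,0],[0,0,0]]]' 0
```

```text
clock: 15.18
eef_pos: [0.4731, -0.2554, 0.044]
tool_rot: [1.0, 0.023, -0.0, -0.0]
ft_force: [-0.8, 0.0, 0.2]
grip_width: 0.0602
grasp_force: 0.0
clock: 15.68
eef_pos: [0.4736, -0.2558, 0.0447]
tool_rot: [1.0, 0.023, 0.001, 0.0]
ft_force: [0.2, 0.5, 4.5]
grip_width: 0.0127
grasp_force: 59.9
```

```bash
python3 -m creep '[[[0,0,-10],[0,0,0]],[[0,0,-30],[0,0,0]],[[0,0,-40],[0,0,0]],[[0,0,-40],[0,0,0]],[[0,0,0],[0,0,0]],[[0,0,0],[0,0,0]]]'
python3 - <<'E'
from discs import *
o=bot.get_obs(); c=vision.camera('wrist'); print(o['eef_pos']);z=o['eef_pos'][2]
print('cap top');blobs(c,o,z-.017,z+.003,minpix=300); print('key');blobs(c,o,.062,.075,minpix=200)
s=vision.camera('side'); cv2.imwrite('pics/g.png',np.hstack([c['image'],s['image'][60:444, 100:360]])[:, :800])
E
```

```text
clock: 16.42
eef_pos: [0.4724, -0.2551, 0.1634]
tool_rot: [1.0, 0.023, -0.001, -0.0]
ft_force: [-0.0, -0.1, -1.4]
grip_width: 0.0128
grasp_force: 59.3
[ 0.4724 -0.2551  0.1634]
cap top
px [258.3918 219.5939] n 6888 ctr [ 0.4768 -0.2545] size (56.8820915222168, 66.26017761230469) ang 2.6027028560638428 z 0.1560719734636278
keyTraceback (most recent call last):
  File "<stdin>", line 4, in <module>
    return _nx.concatenate(arrs, 1, dtype=dtype, casting=casting)
           ~~~~~~~~~~~~~~~^^^^^^^^^^^^^^^^^^^^^^^^^^^^^^^^^^^^^^^
ValueError: all the input array dimensions except for the concatenation axis must match exactly, but along dimension 0, the array at index 0 has size 384 and the array at index 1 has size 324
```

```bash
python3 -m creep '[[[6,-44,0],[0,0,0]],[[6,-44,0],[0,0,0]],[[6,-44,0],[0,0,0]],[[6,-44,0],[0,0,0]],[[6,-44,0],[0,0,0]],[[6,-44,0],[0,0,0]],[[4,-44,0],[0,0,0]],[[0,-32,0],[0,0,0]],[[0,0,0],[0,0,0]],[[0,0,0],[0,0,0]]]'
python3 - <<'E'
from discs import *
o=bot.get_obs(); c=vision.camera('wrist'); print(o['eef_pos']);z=o['eef_pos'][2]
print('cap top');blobs(c,o,z-.017,z+.003,minpix=300); print('key');blobs(c,o,.062,.075,minpix=100); print('low');blobs(c,o,.051,.06,minpix=100)
cv2.imwrite('pics/g.png',c['image'])
E
```

```text
clock: 17.77
eef_pos: [0.4989, 0.0525, 0.164]
tool_rot: [0.999, 0.045, -0.001, -0.013]
ft_force: [0.2, -0.7, -0.7]
grip_width: 0.0125
grasp_force: 59.3
[0.4989 0.0525 0.164 ]
cap top
px [258.3199 219.5122] n 6884 ctr [0.5034 0.0536] size (56.540382385253906, 66.21073150634766) ang 5.330273151397705 z 0.15662083603188343
key
px [221.981  108.0278] n 2162 ctr [0.567  0.0899] size (39.154396057128906, 39.025360107421875) ang 23.618642807006836 z 0.06828145361818912
low
px [103.9682  69.8095] n 2042 ctr [0.5878 0.187 ] size (39.058597564697266, 38.97905731201172) ang 21.43778419494629 z 0.054195404384378754
px [339.8102 144.9698] n 1791 ctr [ 0.5462 -0.0078] size (38.79425048828125, 39.347190856933594) ang 23.843549728393555 z 0.054319177514330186
```

View pics/g.png

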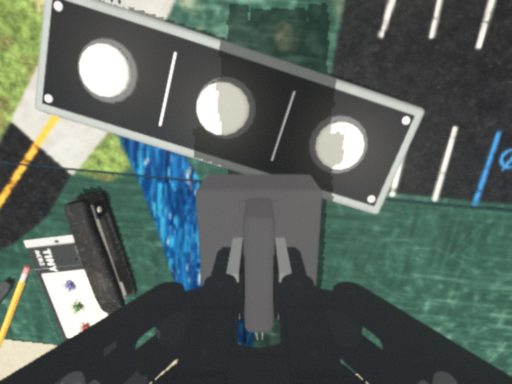

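The picture shows the cap held straight, with key two (column 222, row 108) up ahead of it. Its neighbours at (104,70) and (340,145) are pressed. The arm fell short, probably because joint 6 is at its limit, so I'll turn back and work out the correction.

```bash
python3 -m creep '[[[0,0,0],[0,0,-0.1]],[[0,0,0],[0,0,-0.1]],[[0,0,0],[0,0,0]]]'
cat > fix.py <<'E'
from h import *
np.set_printoptions(precision=4,suppress=True)
o=bot.get_obs(); Q=R.from_quat(o['tool_rot']); M=Q.as_matrix(); print(o['joint_pos'],'\n',M)
yaw=.28; x=np.array([np.cos(yaw),np.sin(yaw),0]); z=np.array([0,0,-1.]); T=R.from_matrix(np.c_[x,np.cross(z,x),z])
print('turn',(Q.inv()*T).as_rotvec()); d=np.array([.567,.0895,.164])-o['eef_pos']; print('shift mm in target frame',T.inv().apply(d)*1000)
E
python3 fix.py
```

```text
clock: 18.2
eef_pos: [0.4993, 0.0525, 0.1644]
tool_rot: [0.99, 0.144, 0.001, -0.013]
ft_force: [0.9, -1.1, -1.2]
grip_width: 0.0129
grasp_force: 59.3
[ 0.0891  0.2844 -0.1154  1.1712  0.0259  2.9418] 
 [[ 0.9586  0.2849 -0.0026]
 [ 0.2848 -0.9582  0.0258]
 [ 0.0049 -0.0255 -0.9997]]
turn [-0.0255 -0.0048  0.0089]
shift mm in target frame [ 75.3228 -16.8438   0.3751]
```

```bash
python3 -m creep '[[[0,0,0],[-0.0255,-0.005,0.009]],[[19,-4,0],[0,0,0]],[[19,-4,0],[0,0,0]],[[19,-4,0],[0,0,0]],[[18.3,-4.8,0],[0,0,0]],[[0,0,0],[0,0,0]],[[0,0,0],[0,0,0]]]'|grep -v grip; python3 fix.py
python3 - <<'E'
from discs import *
o=bot.get_obs(); c=vision.camera('wrist'); z=o['eef_pos'][2]
print('cap top');blobs(c,o,z-.017,z+.003,minpix=300)
E
```

```text
clock: 19.08
eef_pos: [0.5661, 0.0904, 0.164]
tool_rot: [0.99, 0.141, -0.001, 0.0]
ft_force: [0.1, 0.4, -1.3]
grasp_force: 59.3
[ 0.1586  0.4217  0.0846  1.2353 -0.0003  3.0177] 
 [[ 0.9604  0.2787 -0.0015]
 [ 0.2787 -0.9604 -0.0005]
 [-0.0016  0.0001 -1.    ]]
turn [0.0001 0.0016 0.0024]
shift mm in target frame [0.5858 1.146  0.0091]
cap top
px [258.4907 219.5148] n 6898 ctr [0.5702 0.0921] size (56.88945007324219, 66.20184326171875) ang 16.072206497192383 z 0.15668768762970342
```

```bash
python3 -m creep '[[[0.5,1,15],[0,0,0]],[[0,0,20],[0,0,0]],[[0,0,18],[0,0,0]],[[0,0,12],[0,0,0]],[[0,0,5],[0,0,0]],[[0,0,2],[0,0,0]],[[0,0,0],[0,0,0]],[[0,0,0],[0,0,0]]]'|grep -v grip; python3 -m creep '[[[0,0,1],[0,0,0]],[[0,0,0],[0,0,0]]]'|grep -E 'eef|ft'
```

```text
clock: 20.12
eef_pos: [0.5681, 0.0899, 0.093]
tool_rot: [0.99, 0.141, 0.001, -0.0]
ft_force: [0.0, -0.5, -1.7]
grasp_force: 59.3
eef_pos: [0.5676, 0.0899, 0.0914]
ft_force: [0.0, -1.3, -0.9]
```

```bash
python3 -m creep '[[[0,0,0.8],[0,0,0]],[[0,0,0],[0,0,0]]]'|grep -E 'eef|ft'; python3 -m creep '[[[0,0,0.6],[0,0,0]],[[0,0,0],[0,0,0]]]'|grep -E 'eef|ft'
```

```text
eef_pos: [0.5675, 0.0899, 0.0904]
ft_force: [0.2, -0.6, -2.5]
eef_pos: [0.5676, 0.0898, 0.0898]
ft_force: [0.2, 0.2, -1.4]
```

```bash
python3 -m creep '[[[0,0,0.6],[0,0,0]],[[0,0,0],[0,0,0]]]'|grep -E 'eef|ft'; python3 -m creep '[[[0,0,0.5],[0,0,0]],[[0,0,0],[0,0,0]]]'|grep -E 'eef|ft'
```

```text
eef_pos: [0.5676, 0.0899, 0.0897]
ft_force: [-0.8, -0.1, 1.9]
eef_pos: [0.5676, 0.0899, 0.0897]
ft_force: [-2.9, -0.5, 5.8]
```

The rim is on the box: contact came at the expected height. Now release, retreat and check.

```bash
python3 -m creep '[[[0,0,-0.8],[0,0,0]],[[0,0,0],[0,0,0]],[[0,0,0],[0,0,0]],[[0,0,0],[0,0,0]]]' 45; python3 -m creep '[[[0,0,-15],[0,0,0]],[[0,0,-30],[0,0,0]],[[0,0,-40],[0,0,0]],[[-20,0,-40],[0,0,0]],[[-40,0,0],[0,0,0]],[[-40,0,0],[0,0,0]],[[0,0,0],[0,0,0]],[[0,0,0],[0,0,0]]]'|grep -v grip
python3 - <<'E'
from discs import *
o=bot.get_obs(); c=vision.camera('wrist')
print('bar');blobs(c,o,.105,.122,minpix=100);print('top');blobs(c,o,.076,.09,minpix=200); print('keys');blobs(c,o,.051,.07,minpix=300)
cv2.imwrite('pics/end.png',c['image'])
E
```

```text
clock: 21.88
eef_pos: [0.5676, 0.0898, 0.0894]
tool_rot: [0.99, 0.141, -0.0, -0.0]
ft_force: [1.2, -0.3, -0.4]
grip_width: 0.045
grasp_force: 0.0
clock: 22.88
eef_pos: [0.4727, 0.0621, 0.2159]
tool_rot: [0.99, 0.141, 0.001, -0.0]
ft_force: [1.0, 0.7, -0.0]
grasp_force: 0.0
bar
px [258.2312  70.1437] n 1531 ctr [0.5672 0.0905] size (59.45365524291992, 13.809670448303223) ang 16.727495193481445 z 0.11306371130938817
top
px [258.1757  74.4871] n 4861 ctr [0.5669 0.0901] size (65.17981719970703, 66.48210144042969) ang 16.286075592041016 z 0.08241815768138117
keys
px [161.7792  23.0164] n 1644 ctr [0.588  0.1876] size (39.44110870361328, 38.67163848876953) ang 44.60318374633789 z 0.054218169315688874
px [347.0309 129.0823] n 1264 ctr [ 0.5461 -0.0079] size (39.28446960449219, 38.91229248046875) ang 63.849327087402344 z 0.05430933673086144
```

View pics/end.png

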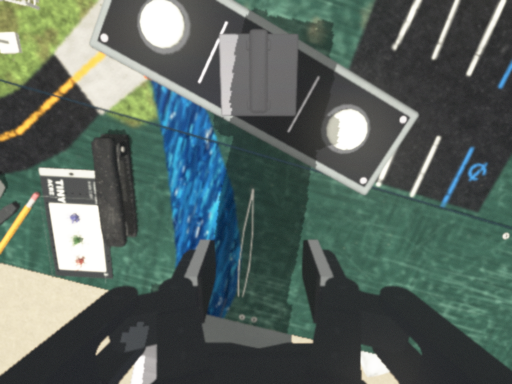

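The cap, at about (259,73), sits flat over key two and on its centre to about 1 mm. Both neighbours, at (162,23) and (347,129), are in.

```bash
python3 -c "from workcell import workorder; print(workorder.job_done())"
```

```text
the job is handed in; nothing more can be done
None
```

Key two was the seized one: keys one and three are clicked in, the lock-out cap stands flat over key two, about 1 mm off centre, and the job is handed in at about 23 s of the 61 s allowed (no verdict came back).

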